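Screw down a globe stand and lock it with its pin

TASK

Lock the terrarium stand for the next globe: swing its black crank knob clockwise, more than one whole turn, until the round top is screwed down to its lowest height with the red ear straight above the yellow socket of the foot. Then take the red-headed pin from the wooden rack and drop it upright through both holes until its collar sits flat on the ear. Leave the blue-headed pin in the rack.

Things in the scene. Friction and masses are not known exactly. Their poses are not given: they have to be found in the camera images.
- stand: Foot of the screw stand, fixed: dark round steel foot, 104 mm across, upright brass screw in its middle. Origin on the screw's axis at table level, z up. On its +x axis, 75 mm from the screw axis, stands the yellow socket block, 46 mm square and 26 mm high, with an upright hole 23 mm in diameter.
- platform (a joint): Angle in rad of the round aluminium top (110 mm across) on the screw. Clockwise from above lowers the top (8 mm a turn) and this value. 0 = home, ear hole above the socket hole. Starts at 6.6 to 8.5, so the ear first passes the socket 8 mm too high. Stop at 0 within 10 degrees; the thread ends at -0.3. Needs about 2 N at the knob, stays where left.
- ear_hole (a point): Centre of the hole's mouth in the red ear on the top's rim, 75 mm from the screw axis. Ear 46 mm square, 12 mm thick, hole upright, 23 mm in diameter. The mouth is 42 mm above the table when home. At joint value q it lies at the angle q about the axis of stand, from that body's +x, anticlockwise from above.
- crank_knob (a point): Middle of the black upright crank knob on the top, 75 mm from the screw axis, opposite the ear (angle q + pi). Cylinder 24 mm in diameter, from 20 mm below this point to 21 mm above; spins freely, so a hand gripping it can keep its direction while leading it round. 63 mm above the table when home, up to 11 mm higher at the start.
- pin_red: Loose pin with red head, upright in one of two holes of a wooden rack (45 mm high). Origin: centre of its collar's underside, z up. Steel collar 38 mm across, 5 mm thick; above it the red grip, 24 mm in diameter, 41 mm high; below it a shank 10 mm thick, 34 mm long. 90 g. In place, its origin is 42 mm above the table.
- pin_blue: The same pin with a blue head, for another stand, in the rack's other hole, 80 mm from the red one (either way round). It stays there.

How it is judged:
By the outcome, as a careful person would: the job done as asked, in the order asked, and still so for the second after the job is handed in, with the robot touching nothing.
It also fails if it takes over 67 s, if anything falls off the work surface, if the arm or the gripper's body presses on something with over 40 N, if the wrist force passes 120 N, or if a joint passes its speed limit or range.

ROBOT

A 6-joint arm with a two-finger parallel gripper is mounted at the origin on the work surface. World frame = base frame: x ahead of the robot, y to its left, z up, the work surface at z = 0. Lengths are in m, angles in rad, forces in N, time in s.
With the tool pointing down it reaches from about 0.35 to 0.775 m from the base axis. Payload 7.3 kg.
Tool frame: the origin (TCP) lies at the centre of the arm's flange, where the gripper is bolted on; the fingertips stand 178 mm ahead of it and the grasp point (between the pads) lies 159 mm ahead of it; z points along the fingers, y is the line along which they close (so a half turn about z gives the same grasp; the last joint's range is limited). The gripper opens to 92 mm and grips with 3 to 60 N. Pads are 19 mm wide; open, the fingers measure 130 mm over their backs; the gripper's body (75 mm by 190 mm) begins 47 mm behind the grasp point.
Start: joints at [1.096, 0.342, 1.524, -0, 1.275, -0.146], TCP at [0.17, 0.497, 0.405] pointing down, gripper open.
Joint ranges: [-2.53, 2.53], [-0.77, 2.02], [0.04, 2.7], [-1, 4.14], [0.28, 2.66], [-3.11, 3.11]. Speed limits (rad/s): [2.57, 2.57, 3.14, 3.14, 3.14, 3.14].

INTERFACE

Orientations are given as [roll, pitch, yaw] about the fixed x, y, z axes, in that order (R = Rz(yaw) Ry(pitch) Rx(roll)).
In Python, from cell import telemetry, vision, ticket gives the robot as it stands.
- The arm moves only by the shell command python3 -m crank 'ROWS' [FORCE]. ROWS is JSON, a list of rows, each a list of 5 numbers: the gripper command: -1 is shut, 1 is fully open, values between are in proportion, then the shift along the tool's x, y, z in mm, then the turn about the tool's z in rad. In form: [[fingers, dx, dy, dz, roll], ...]. A call has 1 to 12 rows; each row is the pose to reach, as a shift and turn from the pose commanded when the call began, along the tool's axes at that moment; what a row does not reach only later rows make up. A row lasts 1/12 s, in which the tool goes at most 41.7 mm and 7.16 degrees, less where a joint would pass 70% of its speed; a pose out of reach is approached as far as the arm can. A call with a gripper value outside its range is refused whole. The fingers move at their own pace and stop on an object; FORCE is the grip in N (left out, the last holds). Time passes only in rows, so rows that repeat a pose let the fingers close. It gives the time, the measured TCP pose, the force, the opening and the grip force at its end, in the units of the state.
- telemetry.observe(): the state, without advancing time (a new reading comes with each control period).
- vision.read_camera(name): name is "scene" or "top" or "wrist"; returns (picture, depth): 384x512x3 uint8, red, green, blue; 384x512 float32, m along the optical axis (not along the pixel's ray), 0 where there is no reading.
- vision.get_calibration(name): a dict with "camera_matrix" (3x3 intrinsics, pixels), "rvec" (rotation vector, rad) and "tvec" (3), from world to camera coordinates, as OpenCV has them. Camera axes: x right, y down, z forward; pixel columns grow to the right and rows downward; lengths in m; the calibration is good to about 2 mm. The wrist camera is an equidistant fisheye: a pixel r from the principal point sees the ray r / f radians off the axis. A picture is of the moment at which its call begins: read the wrist's pose just before it. get_calibration takes no time and is no camera call; for the wrist camera it gives the pose at the moment of the call.
- ticket.hand_in(): hands the job in; it is judged then, once.
The state is a dict: "time": time; "qpos": joint angles; "qvel": joint speeds; "joint_efforts": joint torques, N m; "tool_pos": TCP position; "tool_rot": TCP orientation; "contact_force": force on the tool from outside, world axes, zero at the start; "torque": the same for the moment, N m; "opening": finger opening in m; "grip_force": force on a finger pad.
Only numpy, scipy, OpenCV 4.12 (cv2) and the standard library are available. Lean on these libraries where they do the work, as an engineer would, in place of code of your own. Each camera call takes 0.05 s, during which the arm holds its last target. There are 200 camera calls.

## Working session

There is one attempt and no reset: what is moved stays moved. The work goes in short steps, Python scripts to look and compute and a shell command to move; the robot and the scene stay as the last step left them, time stands still between calls to the robot, and variables do not carry over. Pictures are saved under pics/ and viewed, at most 10 in all, crops included, and the job is handed in when it is done.

```bash
ls; mkdir -p pics; python3 - <<'E'
from cell import telemetry, vision
import cv2,numpy as np
s=telemetry.observe();print({k:np.round(v,3).tolist() for k,v in s.items()})
ims=[]
for n in("scene","top"):
    p,d=vision.read_camera(n);c=vision.get_calibration(n)
    np.savez(f"{n}.npz",p=p,d=d,**c);print(n,{k:np.round(v,3).tolist() for k,v in c.items()})
    cv2.imwrite(f"pics/{n}0.png",p[...,::-1])
E
```

```text
pics
{'time': 0.0, 'qpos': [1.096, 0.343, 1.525, -0.0, 1.275, -0.146], 'qvel': [0.001, 0.0, -0.001, 0.001, 0.001, 0.002], 'joint_efforts': [0.001, -43.125, -24.422, 0.072, 0.056, -0.0], 'tool_pos': [0.169, 0.497, 0.404], 'tool_rot': [-3.14, -0.0, 2.813], 'contact_force': [0.219, -0.066, -0.591], 'torque': [-0.007, -0.002, -0.026], 'grip_force': 0.0, 'opening': 0.091}
scene {'camera_matrix': [[426.586, 0.0, 264.266], [0.0, 426.586, 180.466], [0.0, 0.0, 1.0]], 'rvec': [1.301, 2.1, -1.004], 'tvec': [0.172, -0.28, 1.338]}
top {'camera_matrix': [[407.772, 0.0, 252.849], [0.0, 407.772, 196.424], [0.0, 0.0, 1.0]], 'rvec': [2.158, -2.095, 0.221], 'tvec': [0.038, 0.558, 0.756]}
```

View pics/top0.png

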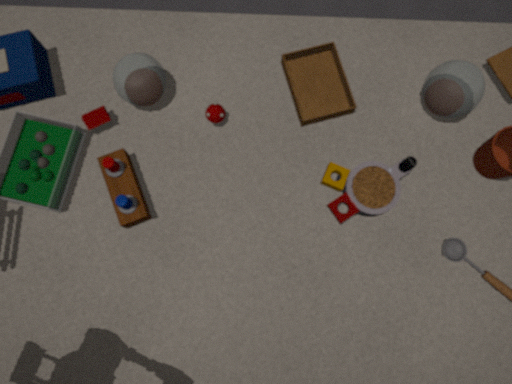

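View pics/scene0.png

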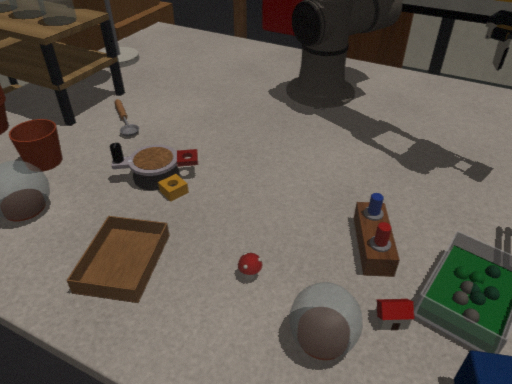

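Top view: yellow socket at about (336,176), red ear (343,208), knob (407,163), stand centre (374,187), red pin (111,163), blue pin (124,202). Nothing stands close to either the stand or the pins.

```bash
cat > h.py <<'E'
import numpy as np,cv2
from cell import telemetry,vision
def ray(c,uv):
    R=cv2.Rodrigues(c["rvec"])[0];K=c["camera_matrix"];t=np.ravel(c["tvec"])
    d=R.T@np.linalg.inv(K)@np.array([uv[0],uv[1],1.]);return -R.T@t,d
def plane(c,uv,z):
    o,d=ray(c,uv);return o+d*(z-o[2])/d[2]
def tri(cs,uvs):
    A=0;b=0
    for c,uv in zip(cs,uvs):
        o,d=ray(c,uv);d=d/np.linalg.norm(d);P=np.eye(3)-np.outer(d,d);A=A+P;b=b+P@o
    return np.linalg.solve(A,b)
def mask(p,name):
    h=cv2.cvtColor(p,cv2.COLOR_RGB2HSV);H,S,V=[h[...,i].astype(int) for i in range(3)]
    m={"red":((H<6)|(H>172))&(S>170)&(V>60),"yellow":(H>18)&(H<30)&(S>170)&(V>100),
     "blue":(H>105)&(H<130)&(S>150)&(V>50),"black":(V<40)}[name]
    return m.astype(np.uint8)
def blobs(p,name,mn=25,roi=None):
    m=mask(p,name)
    if roi: z=np.zeros_like(m);a,b,c,d=roi;z[b:d,a:c]=m[b:d,a:c];m=z
    out=[]
    for c in cv2.findContours(m,cv2.RETR_EXTERNAL,cv2.CHAIN_APPROX_NONE)[0]:
        if cv2.contourArea(c)>=mn:
            M=cv2.moments(c);out.append((round(M['m10']/M['m00'],1),round(M['m01']/M['m00'],1),cv2.contourArea(c),cv2.minAreaRect(c)))
    return out
E
python3 - <<'E'
from h import *
for n in("scene","top"):
    f=np.load(n+".npz");p=f["p"];d=f["d"]
    print(n,"cam",ray(f,(0,0))[0].round(3))
    for k in("red","yellow","blue","black"):
        roi={"scene":{"black":(105,135,130,170)},"top":{"black":(390,145,425,180)}}[n].get(k)
        for b in blobs(p,k,20,roi):
            u,v=b[:2];z=d[int(v),int(u)];o,r=ray(f,(u,v));w=o+r*z
            print(k,b[:3],[round(x,1) for x in b[3][1]],round(b[3][2]),w.round(3))
E
```

```text
scene cam [1.177 0.376 0.61 ]
red (396.4, 309.2, 581.0) [19.8, 34.6] 88 [0.726 0.393 0.04 ]
red (251.1, 262.6, 219.5) [19.8, 18.4] 45 [0.747 0.148 0.044]
red (384.5, 229.3, 117.5) [22.0, 12.0] 90 [0.615 0.338 0.092]
red (186.5, 155.8, 177.5) [11.1, 19.4] 85 [ 0.53  -0.132  0.042]
yellow (172.0, 182.7, 242.0) [14.3, 22.8] 63 [ 0.603 -0.123  0.018]
blue (492.0, 367.8, 1062.0) [32.0, 40.0] 90 [0.792 0.523 0.082]
blue (377.0, 196.9, 45.0) [6.0, 10.0] 90 [0.534 0.305 0.09 ]
black (116.4, 153.0, 153.5) [19.2, 10.1] 78 [ 0.631 -0.241  0.077]
top cam [0.402 0.064 0.847]
red (342.8, 207.7, 427.0) [23.0, 22.2] 55 [ 0.549 -0.137 -0.001]
red (108.2, 162.4, 91.0) [11.3, 10.6] 45 [0.607 0.333 0.089]
red (95.9, 117.7, 330.0) [15.7, 24.1] 63 [0.714 0.384 0.043]
red (214.8, 112.7, 180.0) [17.0, 17.0] 90 [0.734 0.139 0.043]
yellow (335.6, 175.5, 410.5) [22.3, 20.6] 23 [ 0.618 -0.122  0.002]
blue (121.7, 200.6, 89.5) [11.2, 10.3] 27 [0.534 0.301 0.088]
blue (18.6, 59.3, 1295.5) [51.8, 39.8] 78 [0.82  0.538 0.08 ]
black (407.0, 164.1, 134.0) [10.3, 17.0] 63 [ 0.621 -0.239  0.096]
```

```bash
python3 - <<'E'
from h import *
t=np.load("top.npz");s=np.load("scene.npz")
E=plane(t,(342.8,207.7),.051);Y=plane(t,(335.6,175.5),.026);K=plane(t,(407,164.1),.085)
print("ear",E,plane(s,(186.5,155.8),.048),"\nsock",Y,plane(s,(172,182.7),.02),"\nknob",K,plane(s,(116.4,153),.07))
print("redpin",plane(t,(108.2,162.4),.085),tri([t,s],[(108.2,162.4),(384.5,229.3)]),"blue",plane(t,(121.7,200.6),.085))
# disc outline: points by depth height 0.05-0.065 near
p=t["p"];d=t["d"];o=ray(t,(0,0))[0]
uu,vv=np.meshgrid(np.arange(512),np.arange(384));Ki=np.linalg.inv(t["camera_matrix"]);R=cv2.Rodrigues(t["rvec"])[0]
W=np.einsum('ij,hwj->hwi',R.T@Ki,np.dstack([uu,vv,np.ones_like(uu)]))*d[...,None]+o
np.save("W.npy",W)
hsv=cv2.cvtColor(p,cv2.COLOR_RGB2HSV)
roi=(slice(150,225),slice(320,425))
m=((W[...,2]>.035)&(W[...,2]<.075)&(hsv[...,1]<255)); z=np.zeros((384,512),np.uint8); z[roi]=m[roi]
z=cv2.morphologyEx(z,cv2.MORPH_OPEN,cv2.getStructuringElement(2,(25,25)))
c=max(cv2.findContours(z,0,1)[0],key=cv2.contourArea);e=cv2.fitEllipse(c);print(e,plane(t,e[0],.055))
print(np.median(W[180:195,365:383,2]))
C=E+(K-E)/2
print("C",C,"E-K",np.linalg.norm((E-K)[:2]),"C-Y",np.linalg.norm((C-Y)[:2]))
C=np.array(plane(t,e[0],.055))
a=lambda v:np.degrees(np.arctan2(v[1],v[0]))
print(a(Y-C),a(E-C),a(K-C),a(E-C)-a(Y-C))
cv2.imwrite("pics/crop.png",cv2.resize(p[140:230,310:430,::-1],None,fx=6,fy=6,interpolation=cv2.INTER_CUBIC))
E
```

```text
ear [ 0.53967985 -0.12508571  0.051     ] [ 0.53714243 -0.1263239   0.048     ] 
sock [ 0.61150076 -0.11694389  0.026     ] [ 0.60534615 -0.12147373  0.02      ] 
knob [ 0.62380546 -0.24377175  0.085     ] [ 0.62332048 -0.24937452  0.07      ]
redpin [0.60822441 0.33477326 0.085     ] [0.60804081 0.33634724 0.08452625] blue [0.53446    0.30229522 0.085     ]
((379.6977844238281, 196.49179077148438), (31.75353240966797, 38.631309509277344), 72.78399658203125) [ 0.56389298 -0.19818211  0.055     ]
0.052293248771496104
C [ 0.58174265 -0.18442873  0.068     ] E-K 0.14547678382688845 C-Y 0.07375465006663122
59.62855303337412 108.32741759014813 -37.26886351999808 48.69886455677401
```

View pics/crop.png

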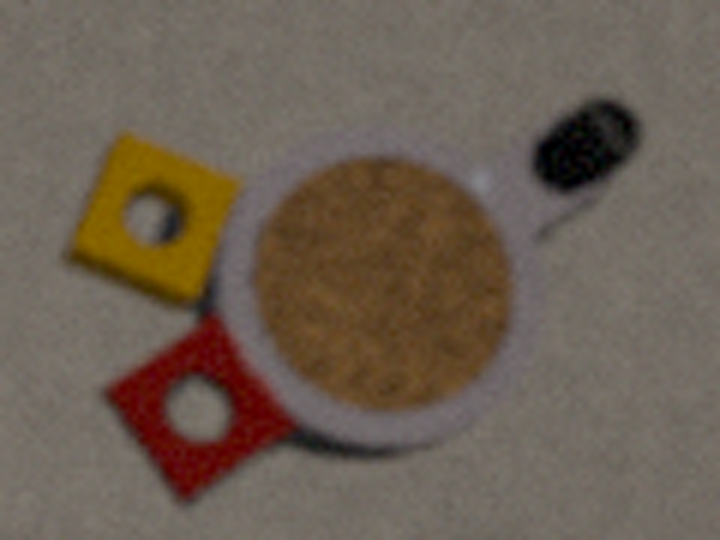

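Crop: ear hole at (342.8,208.3), socket hole about (335.8,175.7), disc centre (373.8,187.2), knob top (410.8,161.7), mid-knob (407,164).

```bash
python3 - <<'E'
from h import *
t=np.load("top.npz")
q=0.9
E=plane(t,(342.8,208),.0512);Y=plane(t,(335.6,175.7),.024);K=plane(t,(407,164.1),.072);K2=plane(t,(410.8,161.7),.093);C=plane(t,(373.8,187.2),.053)
print(E,Y,K,K2,C,(E+K)/2)
# LSQ: C, thY, q using known radius
from scipy.optimize import least_squares
def f(x):
    cx,cy,a,q=x;u=lambda b:np.array([cx+.075*np.cos(b),cy+.075*np.sin(b)])
    return np.r_[u(a)-Y[:2],u(a+q)-E[:2],u(a+q+np.pi)-(K[:2]+K2[:2])/2,np.array([cx,cy])-C[:2]]
r=least_squares(f,[C[0],C[1],1.1,.9]);print(r.x,(r.fun*1000).round(1))
s=telemetry.observe()
print(vision.get_calibration("wrist"))
E
```

```text
[ 0.53904082 -0.1250297   0.0512    ] [ 0.61158205 -0.11737883  0.024     ] [ 0.62759298 -0.24901277  0.072     ] [ 0.62651955 -0.24814252  0.093     ] [ 0.58293061 -0.18756217  0.053     ] [ 0.5833169  -0.18702123  0.0616    ]
[ 0.5830385  -0.18698512  1.18163795  1.00815762] [-0.1 -0.2  0.5 -0.9 -0.5  0.5  0.1  0.6]
{'camera_matrix': array([[297.31863964,   0.        , 261.13002077],
       [  0.        , 297.31863964, 188.17322334],
       [  0.        ,   0.        ,   1.        ]]), 'rvec': array([-2.38648274, -1.70699661, -0.20865297]), 'tvec': array([-0.52462004, -0.03134616,  0.38794677])}
```

```bash
cat >> h.py <<'E'
from scipy.spatial.transform import Rotation as Ro
def to(x,y,z):  # grasp point world target -> tool shift mm (tool pointing down)
    s=telemetry.observe();R=Ro.from_euler('xyz',s["tool_rot"]).as_matrix()
    g=np.array(s["tool_pos"])+R@[0,0,.159]
    return (R.T@(np.array([x,y,z])-g)*1000).round(1)
def st():
    s=telemetry.observe();R=Ro.from_euler('xyz',s["tool_rot"]).as_matrix()
    print("t",round(s["time"],2),"grasp",(np.array(s["tool_pos"])+R@[0,0,.159]).round(4),"yaw",np.round(s["tool_rot"],3),"F",np.round(s["contact_force"],1),"open",round(s["opening"],4),"gf",round(s["grip_force"],1),"q",np.round(s["qpos"],2))
E
python3 -m crank '[[0.2,-670,-560,0,0],[0.2,-670,-560,0,0],[0.2,-670,-560,0,0],[0.2,-670,-560,0,0],[0.2,-670,-560,0,0],[0.2,-670,-560,0,0],[0.2,-670,-560,0,0],[0.2,-670,-560,0,0],[0.2,-670,-560,0,0],[0.2,-670,-560,0,0],[0.2,-670,-560,0,0],[0.2,-670,-560,0,0]]'
python3 -c "
from h import *
st();print(to(.6265,-.2481,.15))"
```

```text
time: 1.1
tool_pos: [0.4295, 0.0675, 0.4046]
tool_rot: [3.141, -0.0, 2.813]
contact_force: [0.9, 0.6, 0.1]
opening: 0.0547
grip_force: 0.0
t 1.1 grasp [0.4295 0.0675 0.2456] yaw [ 3.141 -0.     2.813] F [0.9 0.6 0.1] open 0.0547 gf 0.0 q [-0.02  0.18  1.75  0.    1.21 -1.26]
[-288.4 -235.    95.6]
```

```bash

python3 -m crank '[[0.2,-288,-235,60,0],[0.2,-288,-235,60,0],[0.2,-288,-235,60,0],[0.2,-288,-235,60,0],[0.2,-288,-235,60,0],[0.2,-288,-235,60,0],[0.2,-288,-235,60,0],[0.2,-288,-235,60,0],[0.2,-288,-235,60,0],[0.2,-288,-235,60,0],[0.2,-288,-235,60,0],[0.2,-288,-235,60,0]]' >/dev/null
python3 - <<'E'
from h import *
st();print(to(.6265,-.2481,.080))
c=vision.get_calibration("wrist");p,d=vision.read_camera("wrist");np.savez("w1.npz",p=p,d=d,**c);cv2.imwrite("pics/w1.png",p[...,::-1])
t,_=vision.read_camera("top");cv2.imwrite("pics/t1.png",t[...,::-1])
E
```

```text
t 2.1 grasp [ 0.6252 -0.2454  0.1848] yaw [ 3.141e+00 -2.000e-03  2.812e+00] F [-1.   0.  -0.4] open 0.0552 gf 0.0 q [-0.49  0.66  1.16  0.    1.33 -1.73]
[ -2.3  -2.2 104.8]
```

View pics/w1.png

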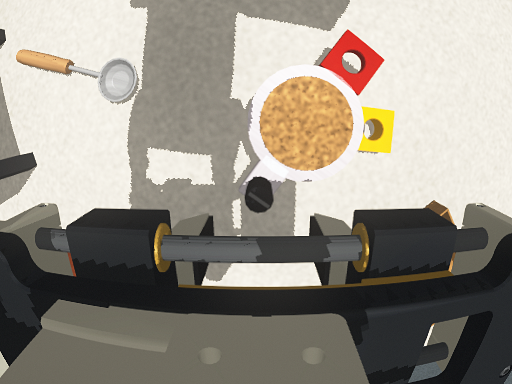

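The wrist view shows the knob centred between the fingers at (259,195), ear hole (352,63), socket hole (374,129), disc centre (307,122). I'll check these against the first estimate.

```bash
cat >> h.py <<'E'
def wplane(c,uv,z):
    K=c["camera_matrix"];R=cv2.Rodrigues(c["rvec"])[0];t=np.ravel(c["tvec"])
    x=(uv[0]-K[0,2])/K[0,0];y=(uv[1]-K[1,2])/K[1,1];r=np.hypot(x,y)
    d=R.T@np.array([np.sin(r)*x/r,np.sin(r)*y/r,np.cos(r)]);o=-R.T@t
    return o+d*(z-o[2])/d[2]
E
python3 - <<'E'
from h import *
c=np.load("w1.npz");p=c["p"]
for k in("red","yellow"): print([b[:3] for b in blobs(p,k,300)])
m=((p.max(2)<70)).astype(np.uint8);m[:172]=0;m[206:]=0;m[:,:240]=0;m[:,280:]=0;M=cv2.moments(m);print("knob",M['m10']/M['m00'],M['m01']/M['m00'])
print("ear",wplane(c,(352,63),.0513),"sock",wplane(c,(374,129),.026),"disc",wplane(c,(307,122),.053),"knob",wplane(c,(259,195),.08))
E
```

```text
[(352.7, 60.9, 1986.5)]
[(378.4, 130.0, 1030.0)]
knob 258.6437699680511 191.71725239616615
ear [ 0.54320778 -0.12762797  0.0513    ] sock [ 0.61325306 -0.1164969   0.026     ] disc [ 0.58385837 -0.18684259  0.053     ] knob [ 0.6276594 -0.2477726  0.08     ]
```

```bash

python3 -m crank '[[0.2,0,0,0,0],[0.2,-1,-1,50,0],[0.2,-1,-1,80,0],[0.2,-1,-1,104,0],[0.2,-1,-1,104,0],[-0.6,-1,-1,104,0],[-0.6,-1,-1,104,0],[-0.6,-1,-1,104,0],[-0.6,-1,-1,104,0]]' 20
python3 -c "
from h import *
st();print(to(.6265,-.2481,.08))"
```

```text
time: 2.95
tool_pos: [0.6269, -0.2472, 0.2434]
tool_rot: [-3.141, 0.004, 2.813]
contact_force: [-0.9, 0.6, 0.5]
opening: 0.0326
grip_force: 0.0
t 2.95 grasp [ 0.6275 -0.2475  0.0844] yaw [-3.141  0.004  2.813] F [-0.9  0.6  0.5] open 0.0326 gf 0.0 q [-0.49  0.76  1.27  0.    1.12 -1.73]
[ 0.8 -0.9  4.4]
```

```bash

python3 -m crank '[[-1,0,0,2,0],[-1,0,0,2,0],[-1,0,0,2,0],[-1,0,0,2,0],[-1,0,0,2,0]]' 20
python3 -c "
from h import *
st();print(to(.6265,-.2481,.08))"
```

```text
time: 3.37
tool_pos: [0.6267, -0.2475, 0.2396]
tool_rot: [-3.141, 0.002, 2.813]
contact_force: [1.5, -2.0, 4.5]
opening: 0.0235
grip_force: 20.0
t 3.37 grasp [ 0.627  -0.2477  0.0806] yaw [-3.141e+00  2.000e-03  2.813e+00] F [ 1.5 -2.   4.5] open 0.0235 gf 20.0 q [-0.49  0.76  1.27 -0.    1.11 -1.73]
[ 0.3 -0.5  0.6]
```

```bash
cat > arc.py <<'E'
from h import *
import sys
C=np.array([float(sys.argv[3]),float(sys.argv[4])]) if len(sys.argv)>3 else np.array([.583,-.187])
step,n=float(sys.argv[1]),int(sys.argv[2])
s=telemetry.observe();R=Ro.from_euler('xyz',s["tool_rot"]).as_matrix();yaw=s["tool_rot"][2]
R=Ro.from_euler('xyz',[np.pi,0,yaw]).as_matrix()
g=np.array(s["tool_pos"])[:2]-C;r=np.hypot(*g);a=np.arctan2(g[1],g[0]);print("r",r,"knob ang",a,"q mod",(a-1.1816-np.pi)%(2*np.pi))
for i in range(1,n+1):
    b=a-step*i;w=np.r_[C+.075*np.array([np.cos(b),np.sin(b)])-g-C,-.008*step*i/2/np.pi]
    print((R.T@w*1000).round(1).tolist(),end=" ")
E
python3 arc.py 0.1 12
```

```text
r 0.0746233327529398 knob ang -0.9456934871457072 q mod 1.0142991664440864
[4.3, -6.1, 0.1] [9.5, -11.5, 0.3] [15.2, -16.4, 0.4] [21.4, -20.6, 0.5] [28.0, -24.2, 0.6] [34.9, -27.2, 0.8] [42.0, -29.4, 0.9] [49.4, -31.0, 1.0] [56.8, -31.7, 1.1] [64.3, -31.8, 1.3] [71.8, -31.0, 1.4] [79.1, -29.6, 1.5]
```

```bash

python3 -m crank '[[-1,4,-6,0,0],[-1,9.5,-11.5,0.3,0],[-1,15,-16.5,0.4,0],[-1,21.5,-20.5,0.5,0],[-1,28,-24,0.6,0],[-1,35,-27,0.8,0],[-1,42,-29.5,0.9,0],[-1,49.5,-31,1,0],[-1,57,-31.5,1.1,0],[-1,64.5,-32,1.3,0],[-1,72,-31,1.4,0],[-1,79,-29.5,1.5,0]]' 
python3 -c "
from h import *
st()";python3 arc.py 0.2 12
```

```text
time: 4.37
tool_pos: [0.5419, -0.2498, 0.238]
tool_rot: [-3.141, 0.002, 2.812]
contact_force: [2.4, -0.8, 6.2]
opening: 0.0236
grip_force: 20.0
t 4.37 grasp [ 0.5423 -0.2499  0.079 ] yaw [-3.141e+00  2.000e-03  2.812e+00] F [ 2.4 -0.8  6.2] open 0.0236 gf 20.0 q [-0.56  0.64  1.52  0.    0.98 -1.8 ]
r 0.07501916027537447 knob ang -2.1502549922795873 q mod 6.092922968489792
[14.1, 5.2, 0.3] [26.8, 13.0, 0.5] [37.8, 23.2, 0.8] [46.5, 35.4, 1.0] [52.6, 49.0, 1.3] [55.9, 63.7, 1.5] [56.2, 78.6, 1.8] [53.5, 93.4, 2.0] [48.0, 107.3, 2.3] [39.8, 119.8, 2.5] [29.2, 130.5, 2.8] [16.8, 138.8, 3.1]
```

```bash

python3 -m crank '[[-1,14,5,0.3,0],[-1,27,13,0.5,0],[-1,38,23,0.8,0],[-1,46.5,35.5,1,0],[-1,52.5,49,1.3,0],[-1,56,63.5,1.5,0],[-1,56,78.5,1.8,0],[-1,53.5,93.5,2,0],[-1,48,107.5,2.3,0],[-1,40,120,2.5,0],[-1,29,130.5,2.8,0],[-1,17,139,3.1,0]]' 
python3 -c "
from h import *
st()";python3 arc.py 0.2 12
```

```text
time: 5.37
tool_pos: [0.5709, -0.112, 0.2346]
tool_rot: [-3.141, -0.001, 2.814]
contact_force: [-1.2, -5.8, 7.1]
opening: 0.0235
grip_force: 20.0
t 5.37 grasp [ 0.5708 -0.1121  0.0756] yaw [-3.141e+00 -1.000e-03  2.814e+00] F [-1.2 -5.8  7.1] open 0.0235 gf 20.0 q [-0.33  0.62  1.57 -0.    0.95 -1.57]
r 0.07594970199301222 knob ang 1.7307660124138138 q mod 3.6907586660036067
[-14.3, 4.8, 0.3] [-29.0, 7.6, 0.5] [-44.0, 7.4, 0.8] [-58.6, 4.3, 1.0] [-72.4, -1.7, 1.3] [-84.6, -10.3, 1.5] [-94.9, -21.2, 1.8] [-102.9, -33.9, 2.0] [-108.1, -47.9, 2.3] [-110.5, -62.7, 2.5] [-109.9, -77.6, 2.8] [-106.3, -92.2, 3.1]
```

```bash

python3 -m crank '[[-1,-14,5,0.3,0],[-1,-29,7.5,0.5,0],[-1,-44,7.5,0.8,0],[-1,-58.5,4.5,1,0],[-1,-72.5,-1.5,1.3,0],[-1,-84.5,-10.5,1.5,0],[-1,-95,-21,1.8,0],[-1,-103,-34,2,0],[-1,-108,-48,2.3,0],[-1,-110.5,-62.5,2.5,0],[-1,-110,-77.5,2.8,0],[-1,-106.5,-92,3.1,0]]' 
python3 -c "
from h import *
st()";python3 arc.py 0.1 12
```

```text
time: 6.37
tool_pos: [0.6419, -0.2342, 0.2314]
tool_rot: [3.14, -0.0, 2.813]
contact_force: [-0.6, 4.2, 6.1]
opening: 0.0235
grip_force: 20.0
t 6.37 grasp [ 0.6419 -0.234   0.0724] yaw [ 3.14  -0.     2.813] F [-0.6  4.2  6.1] open 0.0235 gf 20.0 q [-0.46  0.79  1.24  0.    1.12 -1.7 ]
r 0.07546534863715501 knob ang -0.6759285284614448 q mod 1.2840641251283484
[3.3, -6.8, 0.1] [6.9, -13.3, 0.3] [11.1, -19.5, 0.4] [15.9, -25.3, 0.5] [21.3, -30.5, 0.6] [27.2, -35.2, 0.8] [33.5, -39.3, 0.9] [40.1, -42.7, 1.0] [47.1, -45.4, 1.1] [54.3, -47.5, 1.3] [61.7, -48.7, 1.4] [69.2, -49.3, 1.5]
```

```bash

python3 -m crank '[[-1,3,-7,0.1,0],[-1,7,-13.5,0.3,0],[-1,11,-19.5,0.4,0],[-1,16,-25.5,0.5,0],[-1,21.5,-30.5,0.6,0],[-1,27,-35,0.8,0],[-1,33.5,-39.5,0.9,0],[-1,40,-42.5,1,0],[-1,47,-45.5,1.1,0],[-1,54.5,-47.5,1.3,0],[-1,61.5,-48.5,1.4,0],[-1,65,-49,1.5,0]]' 
python3 -m crank '[[-1,0,0,0,0],[-1,0,0,0,0]]' >/dev/null
python3 - <<'E'
from h import *
st()
c=vision.get_calibration("wrist");p,d=vision.read_camera("wrist");np.savez("w2.npz",p=p,d=d,**c);cv2.imwrite("pics/w2.png",p[...,::-1])
t,_=vision.read_camera("top");cv2.imwrite("pics/t2.png",t[...,::-1]);cv2.imwrite("pics/t2c.png",cv2.resize(t[130:240,290:450,::-1],None,fx=4,fy=4))
E
python3 arc.py 0.03 6
```

```text
time: 7.37
tool_pos: [0.5641, -0.2595, 0.2303]
tool_rot: [3.141, 0.002, 2.812]
contact_force: [1.7, 0.2, 7.1]
opening: 0.024
grip_force: 20.0
t 7.53 grasp [ 0.5643 -0.2595  0.0712] yaw [3.141 0.    2.812] F [-1.  -1.2  7.3] open 0.0238 gf 20.0 q [-0.55  0.69  1.45  0.    1.   -1.8 ]
r 0.07490617829603238 knob ang -1.8234333053243765 q mod 0.1365593482654166
[2.2, -0.2, 0.0] [4.5, -0.3, 0.1] [6.7, -0.3, 0.1] [9.0, -0.2, 0.2] [11.2, -0.1, 0.2] [13.5, 0.1, 0.2]
```

View pics/w2.png

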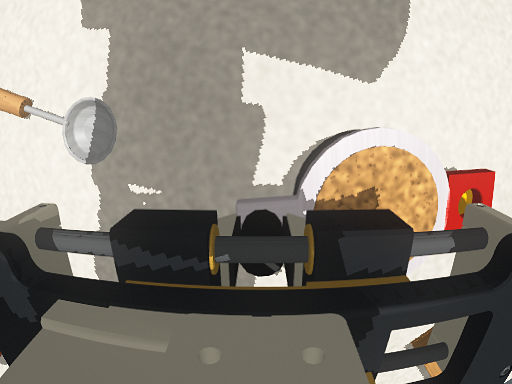

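The ear is nearly home: yellow shows through its hole at (470,200). There is about 0.137 rad left.

```bash

python3 -m crank '[[-1,5,-0.3,0.1,0],[-1,10,-0.2,0.2,0],[-1,10,-0.2,0.2,0],[-1,10,-0.2,0.2,0],[0.2,10,-0.2,0.2,0],[0.2,10,-0.2,0.2,0],[0.2,10,-0.2,0.2,0],[0.2,10,-0.2,-40,0],[0.2,10,-0.2,-80,0],[0.2,10,-0.2,-110,0],[0.2,10,-0.2,-110,0],[0.2,10,-0.2,-110,0]]' 
python3 - <<'E'
from h import *
st()
c=vision.get_calibration("wrist");p,d=vision.read_camera("wrist");np.savez("w3.npz",p=p,d=d,**c)
t,_=vision.read_camera("top");np.savez("t3.npz",p=t,**vision.get_calibration("top"))
s,_=vision.read_camera("scene")
a=cv2.resize(t[140:230,310:430,::-1],None,fx=4,fy=4,interpolation=cv2.INTER_CUBIC)
b=cv2.resize(s[130:220,90:210,::-1],None,fx=4,fy=4,interpolation=cv2.INTER_CUBIC)
w=p[0:270,212:512,::-1];w=cv2.resize(w,(300,270))
o=np.zeros((360+240,800,3),np.uint8);o[:300,:400]=a[:300,:400];o[:300,400:]=b[:300,:400];o[300:570,:300]=w
cv2.imwrite("pics/m3.png",o)
for k in("red","yellow"): print(k,[x[:3] for x in blobs(t,k,30,(310,140,430,230))],[x[:3] for x in blobs(p,k,100)])
E
```

```text
time: 8.63
tool_pos: [0.5552, -0.2564, 0.341]
tool_rot: [-3.141, 0.003, 2.813]
contact_force: [0.2, -0.3, -0.9]
opening: 0.0551
grip_force: 0.0
t 8.63 grasp [ 0.5556 -0.2566  0.182 ] yaw [-3.141e+00  3.000e-03  2.813e+00] F [ 0.2 -0.3 -0.9] open 0.0551 gf 0.0 q [-0.56  0.55  1.37  0.    1.22 -1.8 ]
red [(337.0, 174.0, 399.0)] [(403.6, 188.1, 1372.0)]
yellow [] [(401.0, 188.8, 149.0)]
```

View pics/m3.png

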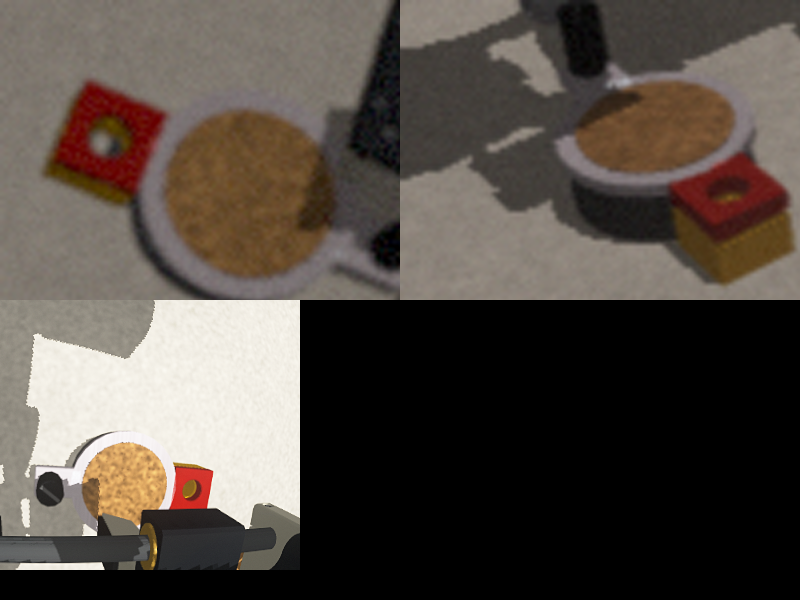

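```bash
python3 - <<'E'
from h import *
t=np.load("t3.npz");w=np.load("w3.npz")
E=plane(t,(337,174),.042);h=plane(t,(337,174.2),.042);C=np.array([.583,-.187])
print(E,np.degrees(np.arctan2(*(E[:2]-C)[::-1])),"sock est",np.degrees(1.1816))
print("wrist hole",wplane(w,(212+191,189),.042), "yellow thru",wplane(w,(401,188.8),.026))
print(to(.608,.336,.20))
E
```

```text
[ 0.61066051 -0.1163291   0.042     ] 68.6246830712516 sock est 67.70069307265807
wrist hole [ 0.61058095 -0.11846604  0.042     ] yellow thru [ 0.61616571 -0.11411424  0.026     ]
[140.2 577.5 -20.4]
```

Ear and socket agree to about 1°. On to the red pin, with the gripper turned so the fingers close across the rack line.

```bash

python3 -m crank '[[0.9,140,577,-20,-0.12],[0.9,140,577,-20,-0.24],[0.9,140,577,-20,-0.36],[0.9,140,577,-20,-0.48],[0.9,140,577,-20,-0.6],[0.9,140,577,-20,-0.7],[0.9,140,577,-20,-0.757],[0.9,140,577,-20,-0.757],[0.9,140,577,-20,-0.757],[0.9,140,577,-20,-0.757],[0.9,140,577,-20,-0.757],[0.9,140,577,-20,-0.757]]' >/dev/null
python3 -c "
from h import *
st();print(to(.608,.336,.17))"
```

```text
t 9.78 grasp [0.5994 0.2432 0.1953] yaw [ 3.141 -0.004 -2.713] F [ 0.7  0.1 -0.4] open 0.0872 gf 0.0 q [ 0.27  0.61  1.23  0.    1.31 -1.73]
[-46.4  80.8  25.2]
```

```bash

python3 -m crank '[[0.9,-46,81,25,0],[0.9,-46,81,25,0],[0.9,-46,81,25,0],[0.9,-46,81,25,0],[0.9,-46,81,25,0],[0.9,-46,81,25,0]]' >/dev/null
python3 - <<'E'
from h import *
st();print(to(.608,.336,.075))
c=vision.get_calibration("wrist");p,d=vision.read_camera("wrist");np.savez("w4.npz",p=p,d=d,**c);cv2.imwrite("pics/w4.png",p[...,::-1])
for k in("red","blue"):
    for x in blobs(p,k,80): print(k,x[:3],wplane(c,x[:2],.085).round(4))
E
```

```text
t 10.28 grasp [0.6086 0.3326 0.1716] yaw [-3.141e+00 -2.000e-03 -2.714e+00] F [ 0.4 -0.4 -0.2] open 0.0875 gf 0.0 q [ 0.39  0.71  1.09 -0.    1.34 -1.61]
[-1.   3.3 96.6]
red (266.8, 282.5, 313.0) [0.6777 0.3687 0.085 ]
red (66.9, 203.2, 116.0) [0.6898 0.1707 0.085 ]
red (264.0, 195.8, 837.5) [0.6067 0.3334 0.085 ]
blue (266.3, 95.5, 693.0) [0.5356 0.3028 0.085 ]
```

View pics/w4.png

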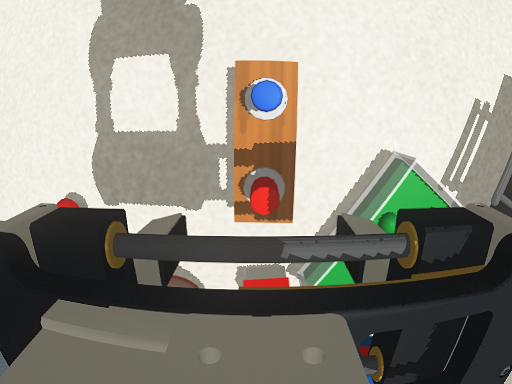

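Red pin head (264,196) lies centred between the fingers and the blue is well clear at (266,95). The green box on the right is nearby, so I narrow the opening before going down.

```bash

python3 -m crank '[[0,0,2,0,0],[0,0,2,0,0],[0,0,2,0,0],[0,0,2,30,0],[0,0,2,60,0],[0,0,2,80,0],[0,0,2,96,0],[0,0,2,96,0],[0,0,2,96,0],[0,0,2,96,0]]' 
python3 -c "
from h import *
st();print(to(.6075,.335,.075))"
```

```text
time: 11.17
tool_pos: [0.6083, 0.3359, 0.2369]
tool_rot: [-3.142, 0.002, -2.714]
contact_force: [0.2, -0.1, -0.1]
opening: 0.0461
grip_force: 0.0
t 11.17 grasp [0.6086 0.3361 0.0779] yaw [-3.142e+00  2.000e-03 -2.714e+00] F [ 0.2 -0.1 -0.1] open 0.0461 gf 0.0 q [ 0.39  0.8   1.19  0.    1.15 -1.6 ]
[ 1.5 -0.5  2.9]
```

Close with 25 N, then lift straight up and check.

```bash

python3 -m crank '[[-1,0.5,0,1,0],[-1,0.5,0,1,0],[-1,0.5,0,1,0],[-1,0.5,0,1,0],[-1,0.5,0,1,0],[-1,0.5,0,1,0]]' 25
python3 -m crank '[[-1,0,0,-10,0],[-1,0,0,-25,0],[-1,0,0,-45,0],[-1,0,0,-75,0],[-1,0,0,-100,0],[-1,0,0,-100,0],[-1,0,0,-100,0],[-1,0,0,-100,0]]'
python3 - <<'E'
from h import *
st();print(to(.611,-.1175,.175))
c=vision.get_calibration("wrist");p,d=vision.read_camera("wrist");np.savez("w5.npz",p=p,d=d,**c)
s,_=vision.read_camera("scene")
o=np.zeros((384,800,3),np.uint8);o[:,:400]=p[:,60:460,::-1];o[:,400:]=s[:,112:512,::-1];cv2.imwrite("pics/m5.png",o)
E
```

```text
time: 11.67
tool_pos: [0.6074, 0.3358, 0.2351]
tool_rot: [-3.142, 0.001, -2.713]
contact_force: [-0.4, -0.1, 3.0]
opening: 0.0233
grip_force: 25.0
time: 12.33
tool_pos: [0.607, 0.3357, 0.3337]
tool_rot: [3.141, -0.001, -2.713]
contact_force: [-1.0, -0.5, -1.2]
opening: 0.0239
grip_force: 25.0
t 12.33 grasp [0.6068 0.3356 0.1747] yaw [ 3.141e+00 -1.000e-03 -2.713e+00] F [-1.  -0.5 -1.2] open 0.0239 gf 25.0 q [ 0.39  0.71  1.09  0.    1.34 -1.6 ]
[ 1.843e+02 -4.139e+02 -1.000e-01]
```

View pics/m5.png

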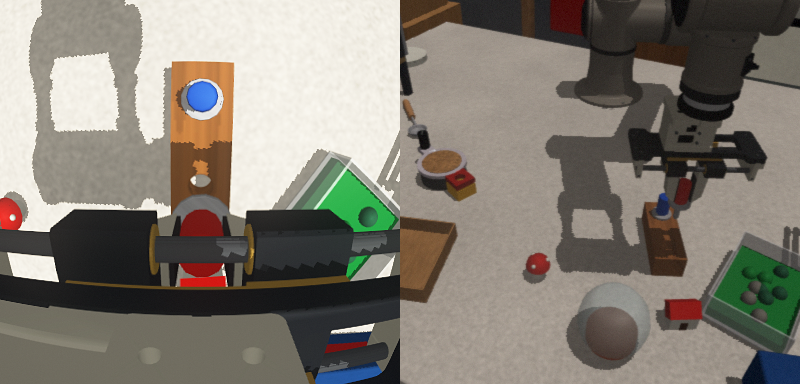

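Red pin is held upright, its rack hole is empty, and blue stays put. Carry it to the ear.

```bash

python3 -m crank '[[-1,184,-414,0,0],[-1,184,-414,0,0],[-1,184,-414,0,0],[-1,184,-414,0,0],[-1,184,-414,0,0],[-1,184,-414,0,0],[-1,184,-414,0,0],[-1,184,-414,0,0],[-1,184,-414,0,0],[-1,184,-414,0,0],[-1,184,-414,0,0],[-1,184,-414,0,0]]' >/dev/null
python3 -m crank '[[-1,0,0,0,0],[-1,0,0,0,0]]' >/dev/null
python3 -c "
from h import *
st();print(to(.611,-.1175,.12))"
```

```text
t 13.6 grasp [ 0.6113 -0.1169  0.1742] yaw [ 3.140e+00 -1.000e-03 -2.714e+00] F [0.  0.9 0.4] open 0.0234 gf 25.0 q [-0.31  0.58  1.34  0.    1.23 -2.31]
[ 0.4 -0.5 54.2]
```

```bash

python3 -m crank '[[-1,0,0,30,0],[-1,0,-0.5,55,0],[-1,0,-0.5,57,0],[-1,0,-0.5,57,0],[-1,0,-0.5,57,0]]' >/dev/null
python3 - <<'E'
from h import *
st();print(to(.611,-.1175,.073))
c=vision.get_calibration("wrist");p,d=vision.read_camera("wrist");np.savez("w6.npz",p=p,d=d,**c)
s,_=vision.read_camera("scene")
o=np.zeros((400,800,3),np.uint8);o[:384,:400]=p[:,60:460,::-1];o[:,400:]=cv2.resize(s[110:210,130:230,::-1],(400,400),interpolation=cv2.INTER_CUBIC);cv2.imwrite("pics/m6.png",o)
E
```

```text
t 14.02 grasp [ 0.6127 -0.1168  0.1193] yaw [-3.141e+00  1.000e-03 -2.712e+00] F [-0.8 -0.3 -0.1] open 0.0235 gf 25.0 q [-0.31  0.64  1.4   0.    1.1  -2.31]
[ 1.9  0.  46.3]
```

View pics/m6.png

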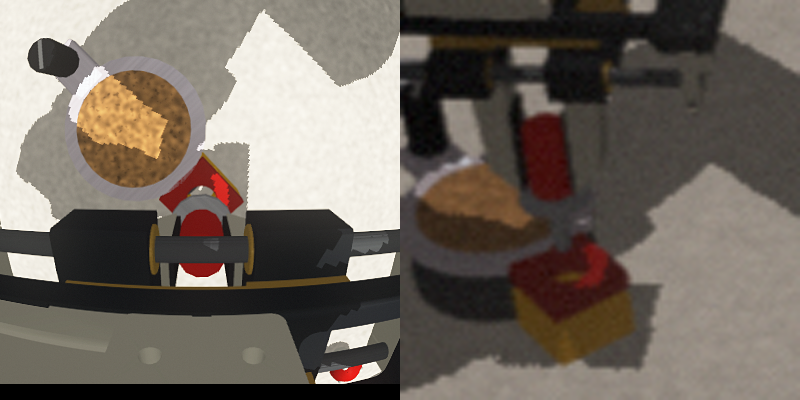

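The pin hangs just above the ear hole and the shank is in line with it. I'll lower it in stages, watching the force.

```bash

python3 -m crank '[[-1,1.5,0,6,0],[-1,1.5,0,10,0],[-1,1.5,0,15,0],[-1,1.5,0,20,0],[-1,1.5,0,20,0]]'
python3 -c "
from h import *
st();print(to(.611,-.1175,.073))"
```

```text
time: 14.53
tool_pos: [0.6103, -0.1183, 0.2559]
tool_rot: [3.14, -0.002, -2.714]
contact_force: [-0.6, 0.3, -1.7]
opening: 0.0237
grip_force: 25.0
t 14.53 grasp [ 0.61   -0.1182  0.0969] yaw [ 3.140e+00 -2.000e-03 -2.714e+00] F [-0.6  0.3 -1.7] open 0.0237 gf 25.0 q [-0.31  0.66  1.43  0.    1.06 -2.31]
[-1.3  0.2 23.9]
```

```bash

python3 -m crank '[[-1,-0.5,0,5,0],[-1,-0.5,0,10,0],[-1,-0.5,0,14,0],[-1,-0.5,0,18,0],[-1,-0.5,0,22,0],[-1,-0.5,0,22,0],[-1,-0.5,0,22,0]]'
```

```text
time: 15.12
tool_pos: [0.6111, -0.1181, 0.235]
tool_rot: [3.141, -0.0, -2.713]
contact_force: [-1.2, -0.2, -0.3]
opening: 0.0232
grip_force: 25.0
```

```bash

python3 -m crank '[[-1,0,0,1.5,0],[-1,0,0,2.5,0],[-1,0,0,2.5,0],[0,0,0,2.5,0],[0,0,0,2.5,0],[0,0,0,2.5,0]]'
python3 -m crank '[[0,0,0,-20,0],[0,0,0,-50,0],[0,0,0,-90,0],[0,0,0,-130,0],[0,40,0,-170,0],[0,80,0,-200,0],[0,120,100,-200,0],[0,120,200,-200,0],[0,120,200,-200,0],[0,120,200,-200,0],[0,120,200,-200,0],[0,120,200,-200,0]]'
python3 - <<'E'
from h import *
st()
s,_=vision.read_camera("scene");t,_=vision.read_camera("top")
o=np.zeros((400,800,3),np.uint8);o[:,:400]=cv2.resize(t[130:230,310:410,::-1],(400,400),interpolation=cv2.INTER_CUBIC);o[:,400:]=cv2.resize(s[110:210,130:230,::-1],(400,400),interpolation=cv2.INTER_CUBIC);cv2.imwrite("pics/m7.png",o)
E
```

```text
time: 15.62
tool_pos: [0.6111, -0.1182, 0.233]
tool_rot: [-3.141, 0.0, -2.713]
contact_force: [0.6, 0.1, 0.1]
opening: 0.0389
grip_force: 0.0
time: 16.62
tool_pos: [0.4149, 0.0177, 0.4336]
tool_rot: [3.139, -0.0, -2.71]
contact_force: [-0.3, 0.9, 0.4]
opening: 0.0457
grip_force: 0.0
t 16.62 grasp [0.4148 0.018  0.2746] yaw [ 3.139 -0.    -2.71 ] F [-0.3  0.9  0.4] open 0.0457 gf 0.0 q [-0.14  0.11  1.74  0.    1.28 -2.15]
```

View pics/m7.png

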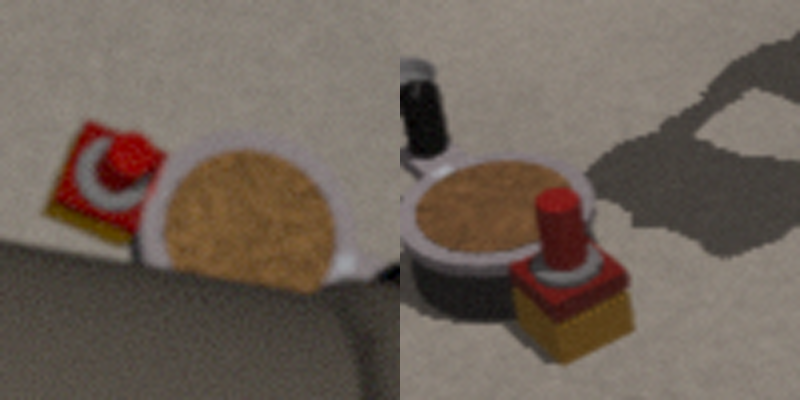

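The pin stands upright with its collar flat on the ear, the ear is above the socket, and the arm is clear.

```bash
python3 -m crank '[[0,0,0,0,0],[0,0,0,0,0],[0,0,0,0,0]]' >/dev/null; python3 -c "
from cell import ticket
print(ticket.hand_in())"
```

```text
the job is handed in; nothing more can be done
None
```

The job is handed in after about 17 s of robot time: the top is screwed down with the ear within 1–2° of straight above the socket, the red pin stands upright with its collar on the ear, and the blue pin is still in the rack.

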